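# Swap the thermal-lab samples to their right stations

### The arm

A 6-joint arm with a two-finger parallel gripper is mounted at the origin on the work surface. World frame = base frame: x ahead of the robot, y to its left, z up, the work surface at z = 0. Lengths are in m, angles in rad, forces in N, time in s.
With the tool pointing down it reaches from about 0.25 to 0.725 m from the base axis. Payload 4 kg.
Tool frame: the origin (TCP) lies between the finger pads; the fingertips stand 8 mm ahead of it and the grasp point (between the pads) lies 11 mm behind it; z points along the fingers, y is the direction in which the jaws open and shut (so a half turn about z gives the same grasp; the last joint's range is limited). The gripper opens to 85 mm and grips with 20 to 120 N. Pads are 22 mm wide; open, the fingers measure 114 mm over their backs; the gripper's body (76 mm by 85 mm) begins 54 mm behind the grasp point. The pads swing forward as they close: fully open they stand 13 mm farther back than shut.
Start: joints at [-1.219, 0.241, 0.005, 1.335, 0, 1.571], TCP at [0.172, -0.469, 0.239] pointing down, gripper open.
Joint ranges: [-2.72, 2.72], [-1.05, 1.87], [-1.09, 1.28], [-1.99, 2.15], [-1.42, 1.44], [-3.14, 3.14]. Speed limits (rad/s): [2.79, 2.79, 3.14, 3.14, 3.14, 3.14].

### API

Orientations are given as a unit quaternion [x, y, z, w].
In Python, from workcell import * gives the robot as it stands.
- The arm moves only by the tool send_rows, never from a script. Its argument "increments" is a list that holds one entry, the list of rows, each a list of 6 numbers: the shift along the tool's x, y, z in units of 50 mm (1.0 is 50 mm), then the turn, a rotation vector about the tool's x, y, z in units of 10 degrees (1.0 is 10 degrees). In form: [[[x, y, z, ax, ay, az], ...]]. A call has 1 to 8 rows; each row shifts and turns the commanded pose from where the row before left it, along the tool's axes as they then stand; what a row does not reach is not made up. A row lasts 1/8 s, in which the tool goes at most 62.5 mm and 10.7 degrees, less where a joint would pass 70% of its speed; a pose out of reach is approached as far as the arm can. A call with a number of a shift or a turn outside -1 to 1 is refused whole. A call with a gripper value outside its range is refused whole. "grip" is the closure, from 0 (fully open) to 1 (shut), set as the call begins (left out, the last holds). The fingers move at their own pace and stop on an object; the grip force is fixed at half the most. Time passes only in rows, so rows that do not move let the fingers close. It gives the time, the measured TCP pose, the force and the opening at its end, in the units of the state.
- get_obs(): the state, without advancing time (a new reading comes with each control period).
- camera(name): name is "scene" or "top" or "wrist"; returns a dict with "color" (400x640x3 uint8, red, green, blue), "z_map" (400x640 float32, m along the optical axis (not along the pixel's ray), 0 where there is no reading), "intrinsics" (3x3 intrinsics, pixels), "pose" (4x4, takes a point from camera to world coordinates); the wrist camera has in their place "mount" (4x4, takes a point from camera to tool coordinates, whose origin is the TCP and whose axes are the flange's). Camera axes: x right, y down, z forward; pixel columns grow to the right and rows downward; lengths in m; the calibration is good to about 2 mm. The wrist camera is an equidistant fisheye: a pixel r from the principal point sees the ray r / f radians off the axis. A picture is of the moment at which its call begins: read the wrist's pose just before it.
- job_done(): hands the job in, once; it reports no verdict.
The state is a dict: "clock": time; "joint_pos": joint angles; "joint_vel": joint speeds; "tau": joint torques, N m; "eef_pos": TCP position; "tool_rot": TCP orientation; "ft_force": force on the tool from outside, world axes, zero at the start; "ft_torque": the same for the moment, N m; "grip_width": finger opening in m.
Only numpy, scipy, OpenCV 4.12 (cv2) and the standard library are available. Lean on these libraries where they do the work, as an engineer would, in place of code of your own. Each camera call takes 0.05 s, during which the arm holds its last target.

### The job

The samples have been left at the wrong stations (one may happen to be right already): swap them round so that the tall can stands in the middle of the balance's pan, the white lidded crucible in the middle of the hot plate and the square steel block in the middle of the finned cooling block. The cork board is your free spot on the way; at the end the brass flange adapter from the bench stands in the middle of it. Set things down without dropping or slamming them, let nothing tip over, and the amber jar and bottle stay where they are.

Things in the scene. Friction and masses are not known exactly. Their poses are not given: they have to be found in the camera images.
- can: Tall plain metal sample can, upright, loose: round, 44 mm diameter up to 68 mm, then a shoulder and a 28 mm diameter neck, 85 mm high in all, about 0.25 kg. Origin: centre of its underside, z up. At the start it stands on one of the stations (the hot plate or the cooling block).
- crucible: Squat white ceramic crucible with its lid fixed on, upright, loose: round, foot 44 mm diameter widening to 54 mm between 12 and 40 mm height, lid 58 mm diameter at 40 to 45 mm height, a small knob 14 mm diameter up to 59 mm; about 0.2 kg. Origin: centre of its underside, z up. At the start it stands on the cooling block or already on the hot plate.
- block: Square steel block, loose: 44 x 44 mm (sides along its x and y), 55 mm high, a dark dot in the middle of its top, about 0.45 kg. Origin: centre of its underside, z up. At the start it stands on the balance.
- adapter: Brass flange adapter, loose: a flange disc 60 mm diameter and 12 mm thick lying flat at the bottom, with a round stem 28 mm diameter rising from it to 62 mm; about 0.35 kg. Origin: centre of its underside, z up. At the start it stands directly on the bench top.
- balance: Small white laboratory balance, fixed to the bench: case 116 x 104 mm with a green display near one edge (its -x side) and a round steel pan, 88 mm diameter; the pan is rigid and its top is 30 mm above the bench. Origin: on the bench top (z = 0), below the middle of the pan. The can's place.
- hotplate: Square grey hot plate (off and cold), fixed: 106 x 106 mm with a flat black top with a grey ring mark, 30 mm high, with a small knob on its -x side. Origin: on the bench top (z = 0), below the middle of the top. The crucible's place.
- cooler: Square finned aluminium cooling block, fixed: 104 x 104 mm with rows of fins along two sides (+y and -y, 28 mm high) and a flat top 100 x 72 mm between them, 30 mm high. Origin: on the bench top (z = 0), below the middle of the top. The block's place.
- board: Square cork board, fixed: 100 x 100 mm, 10 mm high, empty at the start. Origin: on the bench top (z = 0), below its middle. The free spot, and finally the adapter's place.
- jar: Small amber glass jar with a black cap, loose bystander standing among the stations: 36 mm diameter, 50 mm high. Origin: centre of its underside. To be left alone.
- bottle: Tall amber glass bottle with a black cap, loose bystander to the robot's left: 66 mm diameter, 150 mm high. Origin: centre of its underside. To be left alone.
Things that resemble listed ones, but are neither listed nor needed, are in the scene too. What is shaped like the can but blue or purple is not meant. What is shaped like the crucible but pink is not meant.

How it is judged:
At the end, for the whole second after the job is handed in: The can stands on the balance's pan, the crucible on the hot plate, the block on the cooling block and the adapter on the cork board: each within 15 mm of its middle, resting on it (within 3 mm in height), upright within 0.1 rad, released and at rest (horizontal distance between can and balance below 0.015 m and z of can in the frame of balance between 0.027 and 0.033 m and angle between each of can, crucible, block, adapter's own z axis and vertical below 0.1 rad and linear speed of each of can, crucible, block, adapter below 0.02 m/s and angular speed of each of can, crucible, block, adapter below 0.3 rad/s and horizontal distance between crucible and hotplate below 0.015 m and z of crucible in the frame of hotplate between 0.027 and 0.033 m and horizontal distance between block and cooler below 0.015 m and z of block in the frame of cooler between 0.027 and 0.033 m and horizontal distance between adapter and board below 0.015 m and z of adapter in the frame of board between 0.007 and 0.013 m); the robot touches nothing.
It fails at once if the jar is pushed more than 30 mm from its place or tipped over (distance of jar from where it was at the start of the episode above 0.03 m or angle between jar's own z axis and vertical above 0.5 rad).
It fails at once if the bottle is pushed more than 30 mm from its place or tipped over (distance of bottle from where it was at the start of the episode above 0.03 m or angle between bottle's own z axis and vertical above 0.5 rad).
It fails at once if a sample or the adapter is tipped over (leans more than 45 degrees) (angle between any of can, crucible, block, adapter's own z axis and vertical above 0.785 rad).
It fails at once if something is dropped or slammed onto its place (it comes down on it at over 0.4 m/s, as from a drop of more than about 1 cm) ((horizontal distance between can and balance below 0.05 m and z of can in the frame of balance below 0.042 m and linear speed of can above 0.4 m/s) or (horizontal distance between crucible and hotplate below 0.05 m and z of crucible in the frame of hotplate below 0.042 m and linear speed of crucible above 0.4 m/s) or (horizontal distance between block and cooler below 0.05 m and z of block in the frame of cooler below 0.042 m and linear speed of block above 0.4 m/s) or (horizontal distance between adapter and board below 0.05 m and z of adapter in the frame of board below 0.022 m and linear speed of adapter above 0.4 m/s)).
It also fails if it takes over 128 s, if anything falls off the work surface, if the arm or the gripper's body presses on something with over 40 N, if the wrist force passes 120 N, or if a joint passes its speed limit or range.

## Working session

There is one attempt and no reset: what is moved stays moved. The work goes in short steps, Python scripts to look and compute and a tool call to move; the robot and the scene stay as the last step left them, time stands still between calls to the robot, and variables do not carry over. Pictures are saved under pics/ and viewed, and the job is handed in when it is done.

Besides the shell and the picture viewer there is one more tool, called after ">>>" as name(argument=value, ...) on one line, values as JSON. send_rows: Moves the arm, as the interface text tells. Its arguments: {"type":"object","properties":{"increments":{"type":"array"},"grip":{"type":"number"}},"required":["increments"]}

```bash
ls; mkdir -p pics; python3 - <<'E'
from workcell import *
import cv2,numpy as np
o=get_obs();print(o)
for n in ["scene","top"]:
    c=camera(n);cv2.imwrite(f"pics/{n}0.png",c["color"][:,:,::-1]);np.savez(f"{n}0.npz",**c)
    print(n,c["intrinsics"],c["pose"])
E
```

```text
pics
{'clock': 0.0, 'joint_pos': array([-1.21896320e+00,  2.41440971e-01,  3.69881343e-03,  1.33520873e+00,
       -8.66474927e-06,  1.57081903e+00]), 'joint_vel': array([ 0.00087634,  0.00071156, -0.00083971, -0.00011452,  0.00073574,
       -0.0013105 ]), 'tau': array([-4.11477067e-04, -3.72312856e+01,  2.52410907e+01,  1.68127078e-02,
       -5.11708572e-05,  4.23197051e-06]), 'eef_pos': array([ 0.17208959, -0.46877937,  0.23838928]), 'tool_rot': array([ 9.84567959e-01,  1.74999353e-01, -1.92812760e-04, -1.05989215e-03]), 'ft_force': array([-0.78236051,  0.04694721, -0.23193201]), 'ft_torque': array([ 0.00791847,  0.01555442, -0.06993813]), 'grip_width': 0.08531109724277998}
scene [[504.95372962   0.         321.7481487 ]
 [  0.         504.95372962 197.80381725]
 [  0.           0.           1.        ]] [[ 4.48606730e-01  4.87529845e-01 -7.49043825e-01  1.39047980e+00]
 [ 8.93729261e-01 -2.44627114e-01  3.76039336e-01 -3.67400577e-01]
 [ 9.39698420e-05 -8.38136162e-01 -5.45461058e-01  6.66012180e-01]
 [ 0.00000000e+00  0.00000000e+00  0.00000000e+00  1.00000000e+00]]
top [[363.79748318   0.         313.6708788 ]
 [  0.         363.79748318 194.9524187 ]
 [  0.           0.           1.        ]] [[-0.02181582 -0.99583049  0.08857597  0.43864502]
 [-0.99943949  0.01947278 -0.02723097  0.06910295]
 [ 0.02539261 -0.08912039 -0.99569713  0.98336367]
 [ 0.          0.          0.          1.        ]]
```

View pics/scene0.png

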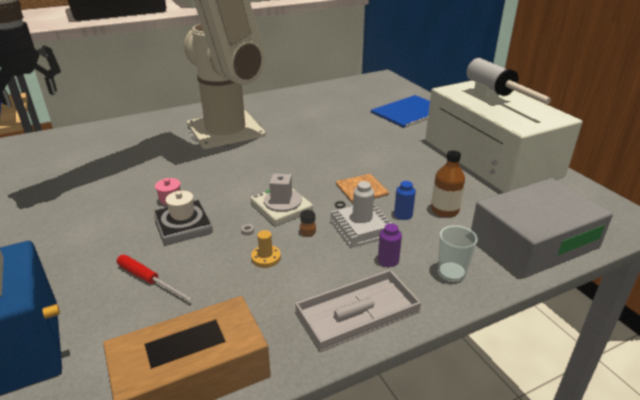

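View pics/top0.png

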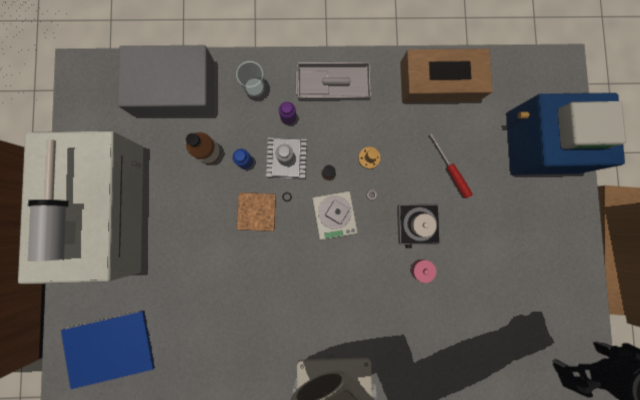

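```bash
cat > h.py <<'E'
import numpy as np,cv2
def cloud(c):
    K=c["intrinsics"];z=c["z_map"];v,u=np.mgrid[:z.shape[0],:z.shape[1]]
    P=np.stack([(u-K[0,2])/K[0,0]*z,(v-K[1,2])/K[1,1]*z,z],-1)
    T=c["pose"];return P@T[:3,:3].T+T[:3,3]
def crop(img,x0,x1,y0,y1,s,fn):
    cv2.imwrite(fn,cv2.resize(img[y0:y1,x0:x1,::-1],None,fx=s,fy=s,interpolation=cv2.INTER_CUBIC))
E
python3 - <<'E'
from h import *
c=np.load("top0.npz");crop(c["color"],180,380,90,240,4,"pics/t1.png");crop(c["color"],300,460,130,290,3.7,"pics/t2.png")
P=cloud(c)
# height bands
def circ(name,u0,u1,v0,v1,zlo,zhi):
    Q=P[v0:v1,u0:u1].reshape(-1,3);Q=Q[(Q[:,2]>zlo)&(Q[:,2]<zhi)]
    if len(Q)<3:print(name,len(Q));return
    (x,y),(w,h),a=cv2.minAreaRect(Q[:,:2].astype(np.float32))
    (cx,cy),r=cv2.minEnclosingCircle(Q[:,:2].astype(np.float32))
    print(name,len(Q),"mean",Q.mean(0).round(4),"rect",round(x,4),round(y,4),round(w,4),round(h,4),round(a,1),"circ",round(cx,4),round(cy,4),round(r,4))
circ("can top",265,310,135,182,.108,.125)
circ("can shoulder",265,310,135,182,.09,.125)
circ("cooler",262,310,133,185,.026,.034)
circ("board",232,280,188,236,.006,.014)
circ("balance",310,360,188,242,.015,.036)
circ("pan",310,360,188,242,.027,.034)
circ("block",310,360,188,242,.078,.092)
circ("hotplate",392,445,200,250,.024,.036)
circ("crucible lid",392,445,200,250,.066,.082)
circ("knob",392,445,200,250,.084,.1)
circ("adapter fl",352,390,142,175,.007,.018)
circ("adapter top",352,390,142,175,.055,.07)
circ("jar",318,340,160,184,.042,.06)
circ("pink",408,442,256,288,.036,.1)
circ("blue",230,256,145,172,.05,.12)
circ("purple",275,300,98,128,.05,.12)
circ("bottle",180,222,128,170,.135,.17)
circ("bottle body",180,222,128,170,.05,.13)
E
```

```text
can top 105 mean [0.6252 0.1164 0.1135] rect 0.6255 0.1166 0.0271 0.026 24.8 circ 0.6259 0.1163 0.0141
can shoulder 242 mean [0.6233 0.1158 0.1054] rect 0.6253 0.117 0.0421 0.0402 89.2 circ 0.6255 0.1166 0.0218
cooler 773 mean [0.6241 0.1146 0.0288] rect 0.6281 0.1151 0.1035 0.1034 87.5 circ 0.6269 0.117 0.07
board 1302 mean [0.4851 0.1983 0.0091] rect 0.4857 0.1985 0.0998 0.0995 86.4 circ 0.4856 0.1977 0.0686
balance 1353 mean [ 0.4687 -0.0089  0.0238] rect 0.4715 -0.0111 0.1159 0.1042 8.7 circ 0.4714 -0.0106 0.075
pan 467 mean [ 0.4796 -0.0051  0.0292] rect 0.4794 -0.0095 0.0859 0.0851 32.4 circ 0.4794 -0.0097 0.0438
block 310 mean [ 0.4776 -0.0125  0.0836] rect 0.4776 -0.0125 0.0435 0.0438 56.6 circ 0.4777 -0.0126 0.0284
hotplate 980 mean [ 0.4441 -0.2284  0.0286] rect 0.4384 -0.2338 0.1134 0.1019 0.2 circ 0.443 -0.2335 0.0691
crucible lid 383 mean [ 0.44   -0.2314  0.0735] rect 0.4402 -0.2319 0.0564 0.0555 63.0 circ 0.4399 -0.2318 0.0293
knob 23 mean [ 0.44   -0.2314  0.0872] rect 0.4407 -0.2314 0.0123 0.0099 88.6 circ 0.4383 -0.2313 0.0063
adapter fl 241 mean [ 0.6226 -0.1071  0.0108] rect 0.6272 -0.1092 0.0579 0.0577 0.6 circ 0.6264 -0.1102 0.03
adapter top 93 mean [ 0.6263 -0.1095  0.0607] rect 0.6263 -0.1094 0.0264 0.0259 53.1 circ 0.6264 -0.1103 0.0141
jar 123 mean [0.5852 0.0039 0.0486] rect 0.5856 0.0035 0.0289 0.0313 88.1 circ 0.5854 0.0038 0.0166
pink 397 mean [ 0.3222 -0.236   0.0444] rect 0.3222 -0.237 0.0571 0.0538 87.1 circ 0.322 -0.237 0.0293
blue 251 mean [0.6205 0.2259 0.0742] rect 0.6234 0.2277 0.043 0.0417 43.8 circ 0.6228 0.2283 0.0223
purple 249 mean [0.7399 0.1082 0.0732] rect 0.7442 0.1082 0.0416 0.0432 86.9 circ 0.7443 0.1097 0.0227
bottle 150 mean [0.6488 0.3246 0.1475] rect 0.649 0.3254 0.0274 0.0282 89.0 circ 0.6496 0.3259 0.0151
bottle body 540 mean [0.6405 0.315  0.0964] rect 0.6478 0.3238 0.0605 0.0645 53.2 circ 0.6497 0.3259 0.0335
```

View pics/t1.png

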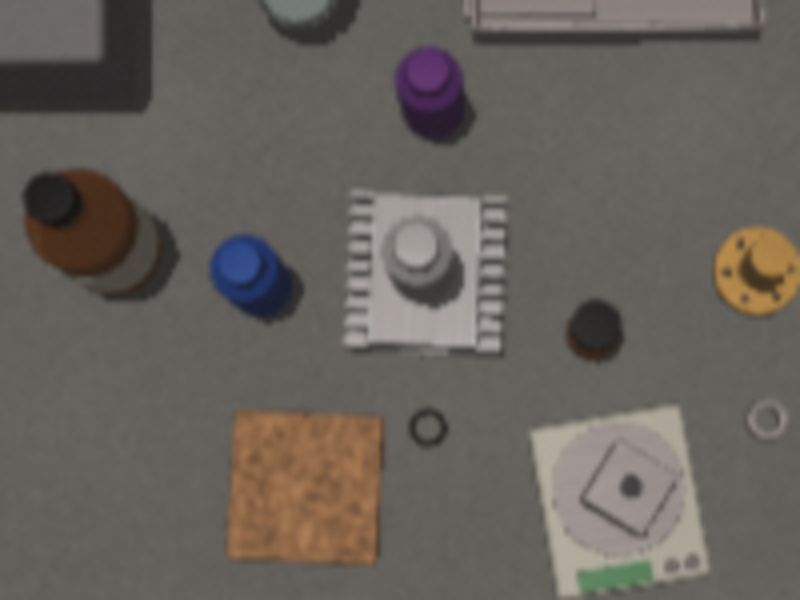

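View pics/t2.png

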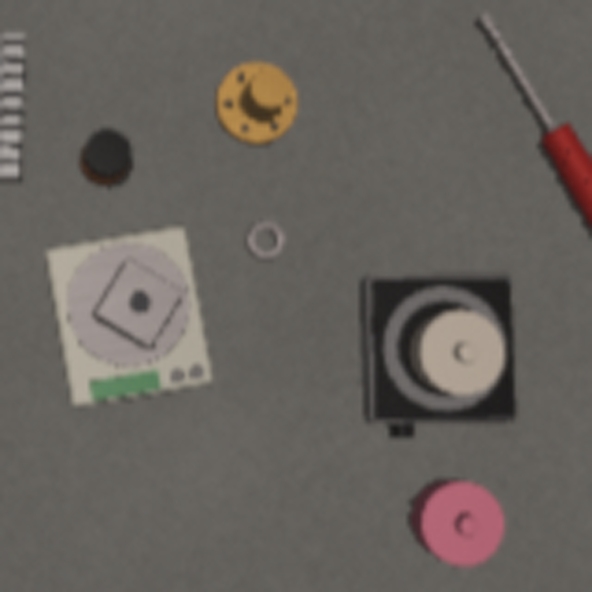

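```bash
cat >> h.py <<'E'
from scipy.spatial.transform import Rotation as R
def to(o,x,y,z):
    r=R.from_quat(o["tool_rot"]);d=np.array([x,y,z])-o["eef_pos"]
    m=r.as_matrix();phi=np.degrees(np.arctan2(m[1,0],m[0,0]))
    print("t",round(float(o["clock"]),2),"tcp",o["eef_pos"].round(4),"phi",phi.round(2),"tilt",m[:,2].round(3),"w",round(float(o["grip_width"]),4),"F",o["ft_force"].round(1))
    print("units",(r.inv().apply(d)/.05).round(3))
E
python3 - <<'E'
from h import *
c=np.load("top0.npz");K=c["intrinsics"];T=c["pose"]
def ray(u,v,z):
    d=T[:3,:3]@np.array([(u-K[0,2])/K[0,0],(v-K[1,2])/K[1,1],1]);s=(z-T[2,3])/d[2];return (T[:3,3]+s*d).round(4)
print("ring",ray(300+444/3.7-.4,130+348/3.7-.4,.03),"knob",ray(300+465/3.7-.4,130+352/3.7-.4,.089))
# cooler from scene cam
s=np.load("scene0.npz");P=cloud(s)
Q=P.reshape(-1,3)
for n,x,y,z0,z1,rr in [("can",.6255,.1166,.09,.125,.04),("cooler",.6275,.1155,.025,.034,.075),("board",.4857,.1985,.006,.014,.08),("pan",.4794,-.0097,.027,.034,.05),("block",.4777,-.0125,.08,.092,.04),("lid",.44,-.231,.066,.082,.04),("hot",.442,-.233,.027,.034,.08),("stem",.6263,-.11,.05,.07,.03)]:
    m=(np.hypot(Q[:,0]-x,Q[:,1]-y)<rr)&(Q[:,2]>z0)&(Q[:,2]<z1)
    q=Q[m][:,:2].astype(np.float32);print(n,m.sum(),cv2.minAreaRect(q),q.mean(0))
E
```

```text
ring [ 0.4421 -0.2342  0.03  ] knob [ 0.439  -0.2295  0.089 ]
can 295 ((0.6285430192947388, 0.11325806379318237), (0.04219182953238487, 0.03515397012233734), 79.15470886230469) [0.6324385  0.11015016]
cooler 824 ((0.6266793012619019, 0.1134316623210907), (0.10500095039606094, 0.10499981790781021), 85.76659393310547) [0.6364057  0.10339173]
board 577 ((0.4846875071525574, 0.19673466682434082), (0.10167884081602097, 0.10311014205217361), 85.70755767822266) [0.47909388 0.19841187]
pan 381 ((0.4852939248085022, -0.012932483106851578), (0.08612319827079773, 0.07856066524982452), 74.48612213134766) [ 0.4923195  -0.01458858]
block 226 ((0.47652238607406616, -0.013227619230747223), (0.0436224527657032, 0.0478387326002121), 58.45363998413086) [ 0.47992325 -0.01552727]
lid 336 ((0.43826934695243835, -0.233262300491333), (0.056501660495996475, 0.05938994884490967), 64.06236267089844) [ 0.444537   -0.23431428]
hot 867 ((0.44375815987586975, -0.23587006330490112), (0.09965518116950989, 0.10351159423589706), 88.89200592041016) [ 0.45517838 -0.23912662]
stem 152 ((0.6253278255462646, -0.11220419406890869), (0.025845937430858612, 0.02955913543701172), 68.11402893066406) [ 0.6287401  -0.11334087]
```

>>> send_rows(increments=[[[0,0,0,0,0,-0.91],[0,0,0,0,0,-0.91],[0,0,0,0,0,-0.91],[0,0,0,0,0,-0.91],[0,0,0,0,0,0]]], grip=0)

```text
clock: 0.72
eef_pos: [0.1722, -0.4691, 0.2388]
tool_rot: [0.881, 0.473, 0.0, -0.001]
ft_force: [0.1, -0.5, 0.2]
grip_width: 0.0853
```

```bash
python3 - <<'E'
from h import *
from workcell import *
o=get_obs();to(o,.6255,.116,.2)
E
```

```text
t 0.72 tcp [ 0.1722 -0.4691  0.2388] phi 56.45 tilt [-0.     0.001 -1.   ] w 0.0853 F [ 0.1 -0.5  0.2]
units [14.762  1.089  0.785]
```

>>> send_rows(increments=[[[0.9,0.07,0,0,0,0],[0.9,0.07,0,0,0,0],[0.9,0.07,0,0,0,0],[0.9,0.07,0,0,0,0],[0.9,0.07,0,0,0,0],[0.9,0.07,0,0,0,0],[0.9,0.07,0,0,0,0],[0.9,0.07,0,0,0,0]]])

```text
clock: 1.72
eef_pos: [0.3947, -0.1831, 0.2393]
tool_rot: [0.881, 0.472, -0.0, 0.0]
ft_force: [1.4, -0.5, 0.3]
grip_width: 0.0853
```

>>> send_rows(increments=[[[0.9,0.07,0,0,0,0],[0.9,0.07,0,0,0,0],[0.9,0.07,0,0,0,0],[0.9,0.07,0,0,0,0],[0.9,0.07,0,0,0,0],[0.9,0.07,0,0,0,0],[0.8,0.07,0,0,0,0],[0.2,0,0,0,0,0]]])

```text
clock: 2.72
eef_pos: [0.5917, 0.071, 0.2382]
tool_rot: [0.881, 0.474, -0.0, -0.0]
ft_force: [0.4, -1.2, 0.1]
grip_width: 0.0853
```

```bash
python3 - <<'E'
from h import *
from workcell import *
o=get_obs();to(o,.6255,.116,.2)
c=camera("wrist");cv2.imwrite("pics/w1.png",c["color"][:,:,::-1]);print(c["intrinsics"],c["mount"])
E
```

```text
t 2.73 tcp [0.5917 0.071  0.2382] phi 56.57 tilt [-0.001  0.    -1.   ] w 0.0853 F [ 0.4 -1.2  0.1]
units [1.124 0.07  0.764]
[[309.70691629   0.         320.39360803]
 [  0.         309.70691629 199.20588633]
 [  0.           0.           1.        ]] [[ 1.37846227e-04 -9.53935110e-01 -3.00012978e-01  7.72549816e-02]
 [ 9.99999861e-01 -2.11317079e-05  5.26658834e-04  4.93993268e-04]
 [-5.08738139e-04 -3.00013009e-01  9.53934974e-01 -1.34326786e-01]
 [ 0.00000000e+00  0.00000000e+00  0.00000000e+00  1.00000000e+00]]
```

View pics/w1.png

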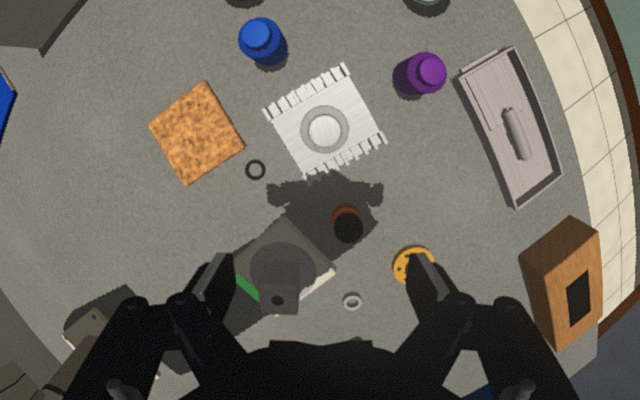

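```bash
cat >> h.py <<'E'
def wray(o,c,u,v,z):
    K=c["intrinsics"];a=np.array([u-K[0,2],v-K[1,2]]);r=np.hypot(*a);th=r/K[0,0]
    d=np.array([*(a/r*np.sin(th)),np.cos(th)]);M=c["mount"];R0=R.from_quat(o["tool_rot"]).as_matrix()
    p=R0@M[:3,3]+o["eef_pos"];d=R0@M[:3,:3]@d;s=(z-p[2])/d[2];return (p+s*d).round(4)
E
python3 - <<'E'
from h import *
from workcell import *
o=get_obs();c=camera("wrist")
for n,u,v,z in [("neck",325,130,.115),("shoulder",325,130,.098),("cool corner mid",325,120,.03)]: print(n,wray(o,c,u,v,z))
E
```

```text
neck [0.6261 0.1156 0.115 ]
shoulder [0.6255 0.1143 0.098 ]
cool corner mid [0.6294 0.1184 0.03  ]
```

>>> send_rows(increments=[[[0.56,0.03,0.2,0,0,0],[0.56,0.03,0.5,0,0,0],[0,0,0,0,0,0]]])

```text
clock: 3.2
eef_pos: [0.6228, 0.1138, 0.2017]
tool_rot: [0.881, 0.473, -0.003, -0.001]
ft_force: [-0.5, -0.5, 0.2]
grip_width: 0.0852
```

```bash
python3 - <<'E'
from h import *
from workcell import *
o=get_obs();to(o,.6255,.116,.064)
E
```

```text
t 3.2 tcp [0.6228 0.1138 0.2017] phi 56.52 tilt [-0.005 -0.001 -1.   ] w 0.0852 F [-0.5 -0.5  0.2]
units [0.077 0.031 2.753]
```

>>> send_rows(increments=[[[0,0,0.5,0,0,0],[0.03,0,0.5,0,0,0],[0,0,0.5,0,0,0],[0,0,0.5,0,0,0],[0,0,0.4,0,0,0],[0,0,0.3,0,0,0],[0,0,0,0,0,0]]])

```text
clock: 4.08
eef_pos: [0.624, 0.1143, 0.0687]
tool_rot: [0.881, 0.473, -0.001, -0.0]
ft_force: [0.5, -0.0, 0.5]
grip_width: 0.0853
```

>>> send_rows(increments=[[[0,0,0,0,0,0],[0,0,0,0,0,0],[0,0,0,0,0,0],[0,0,0,0,0,0],[0,0,0,0,0,0],[0,0,0,0,0,0],[0,0,0,0,0,0],[0,0,0,0,0,0]]], grip=1)

```text
clock: 5.08
eef_pos: [0.6259, 0.1157, 0.0707]
tool_rot: [0.881, 0.474, 0.001, 0.0]
ft_force: [-0.8, -0.0, 6.4]
grip_width: 0.0427
```

```bash
python3 - <<'E'
from h import *
from workcell import *
o=get_obs();to(o,.4855,.198,.2)
E
```

```text
t 5.08 tcp [0.6259 0.1157 0.0707] phi 56.57 tilt [ 0.002  0.    -1.   ] w 0.0427 F [-0.8 -0.   6.4]
units [-0.169 -3.245 -2.591]
```

>>> send_rows(increments=[[[0,0,-0.2,0,0,0],[0,0,-0.3,0,0,0],[0,0,-0.3,0,0,0],[0,0,-0.3,0,0,0],[0,0,-0.4,0,0,0],[0,0,-0.4,0,0,0],[0,0,-0.1,0,0,0],[0,0,0,0,0,0]]])

```text
clock: 6.08
eef_pos: [0.6252, 0.1155, 0.1697]
tool_rot: [0.881, 0.474, 0.0, 0.0]
ft_force: [-0.7, 0.5, -3.3]
grip_width: 0.0427
```

```bash
python3 - <<'E'
from h import *
from workcell import *
o=get_obs();to(o,.4855,.198,.17)
c=camera("scene");crop(c["color"],280,480,120,270,4,"pics/s1.png")
E
```

```text
t 6.08 tcp [0.6252 0.1155 0.1697] phi 56.55 tilt [ 0.001  0.    -1.   ] w 0.0427 F [-0.7  0.5 -3.3]
units [-0.162 -3.241 -0.008]
```

View pics/s1.png

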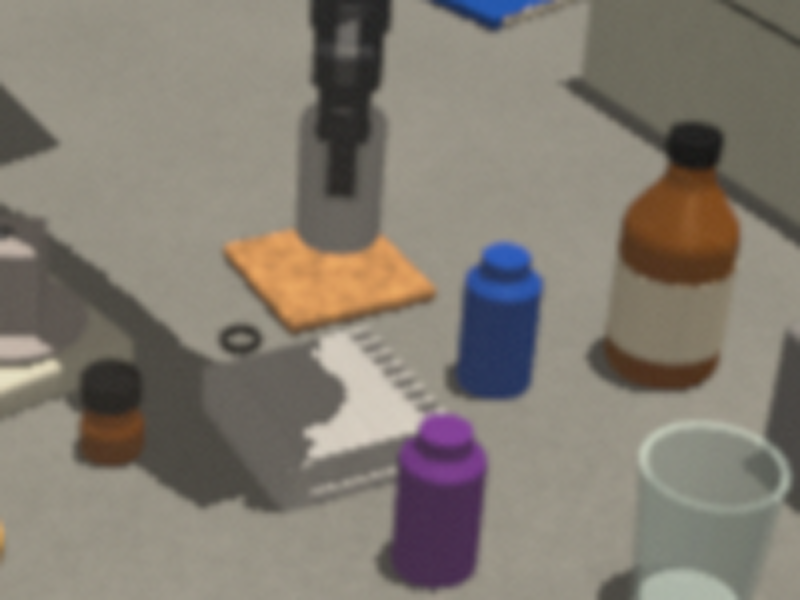

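>>> send_rows(increments=[[[0,-0.3,0,0,0,0],[-0.03,-0.5,0,0,0,0],[-0.03,-0.5,0,0,0,0],[-0.03,-0.5,0,0,0,0],[-0.03,-0.5,0,0,0,0],[-0.03,-0.5,0,0,0,0],[0,-0.4,0,0,0,0],[0,0,0,0,0,0]]])

```text
clock: 7.12
eef_pos: [0.4857, 0.1981, 0.1691]
tool_rot: [0.88, 0.475, -0.001, -0.0]
ft_force: [-0.9, -0.0, -3.0]
grip_width: 0.0427
```

```bash
python3 - <<'E'
from h import *
from workcell import *
o=get_obs();to(o,.4855,.198,.051)
E
```

```text
t 7.12 tcp [0.4857 0.1981 0.1691] phi 56.69 tilt [-0.001 -0.    -1.   ] w 0.0427 F [-0.9 -0.  -3. ]
units [-3.000e-03 -1.000e-03  2.362e+00]
```

>>> send_rows(increments=[[[0,0,0.4,0,0,0],[0,0,0.5,0,0,0],[0,0,0.5,0,0,0],[0,0,0.4,0,0,0],[0,0,0.3,0,0,0],[0,0,0.1,0,0,0],[0,0,0,0,0,0],[0,0,0,0,0,0]]])

```text
clock: 8.12
eef_pos: [0.4882, 0.1976, 0.0602]
tool_rot: [0.881, 0.474, 0.001, 0.0]
ft_force: [-0.7, 0.7, -2.1]
grip_width: 0.0427
```

>>> send_rows(increments=[[[0,0,0.05,0,0,0],[0,0,0.05,0,0,0],[0,0,0.03,0,0,0],[0,0,0,0,0,0]]])

```text
clock: 8.62
eef_pos: [0.4873, 0.1973, 0.0526]
tool_rot: [0.881, 0.474, -0.0, -0.0]
ft_force: [-0.3, -0.2, -2.6]
grip_width: 0.0427
```

>>> send_rows(increments=[[[0,0,0.03,0,0,0],[0,0,0.02,0,0,0],[0,0,0,0,0,0]]])

```text
clock: 9.0
eef_pos: [0.4875, 0.1974, 0.0507]
tool_rot: [0.881, 0.474, 0.0, -0.0]
ft_force: [-1.5, -0.4, 0.8]
grip_width: 0.0424
```

>>> send_rows(increments=[[[0,0,0,0,0,0],[0,0,0,0,0,0],[0,0,0,0,0,0],[0,0,0,0,0,0],[0,0,0,0,0,0]]], grip=0)

```text
clock: 9.62
eef_pos: [0.4874, 0.1974, 0.0503]
tool_rot: [0.881, 0.474, 0.0, -0.0]
ft_force: [0.3, -0.2, 0.5]
grip_width: 0.0853
```

>>> send_rows(increments=[[[0,0,-0.3,0,0,0],[0,0,-0.5,0,0,0],[0,0,-0.6,0,0,0],[0,0,-0.6,0,0,0],[0,0,-0.6,0,0,0],[0,0,-0.2,0,0,0],[0,0,0,0,0,0]]])

```text
clock: 10.5
eef_pos: [0.4878, 0.1975, 0.1911]
tool_rot: [0.881, 0.474, 0.001, 0.0]
ft_force: [-0.7, 0.0, 0.3]
grip_width: 0.0855
```

```bash
python3 - <<'E'
from h import *
from workcell import *
o=get_obs();to(o,.4775,-.0127,.17)
c=camera("top");crop(c["color"],180,380,90,240,4,"pics/t3.png")
Q=cloud(c).reshape(-1,3)
for n,x,y,z0,z1,rr in [("cooler",.6275,.1155,.0,.034,.075),("coolerflat",.6275,.1155,.028,.034,.075),("can",.4857,.1985,.07,.1,.04)]:
    m=(np.hypot(Q[:,0]-x,Q[:,1]-y)<rr)&(Q[:,2]>z0)&(Q[:,2]<z1)
    if n=="cooler": m&=Q[:,2]>.022
    if m.sum()>3:
        q=Q[m][:,:2].astype(np.float32);print(n,m.sum(),cv2.minAreaRect(q),q.mean(0),Q[m][:,2].max())
E
```

```text
t 10.5 tcp [0.4878 0.1975 0.1911] phi 56.56 tilt [ 0.002  0.001 -1.   ] w 0.0855 F [-0.7  0.   0.3]
units [-3.622  2.145  0.418]
cooler 1203 ((0.6271219253540039, 0.1154729351401329), (0.10478369146585464, 0.10327761620283127), 86.0197525024414) [0.6268422 0.1153089] 0.03389447681382607
coolerflat 720 ((0.6277700066566467, 0.11514279246330261), (0.10203804820775986, 0.10281948000192642), 87.06513977050781) [0.6279509 0.1161982] 0.03389447681382607
can 131 ((0.48452773690223694, 0.18909719586372375), (0.02466270700097084, 0.04227854683995247), 67.54597473144531) [0.48428667 0.18823479] 0.09734298391762719
```

View pics/t3.png

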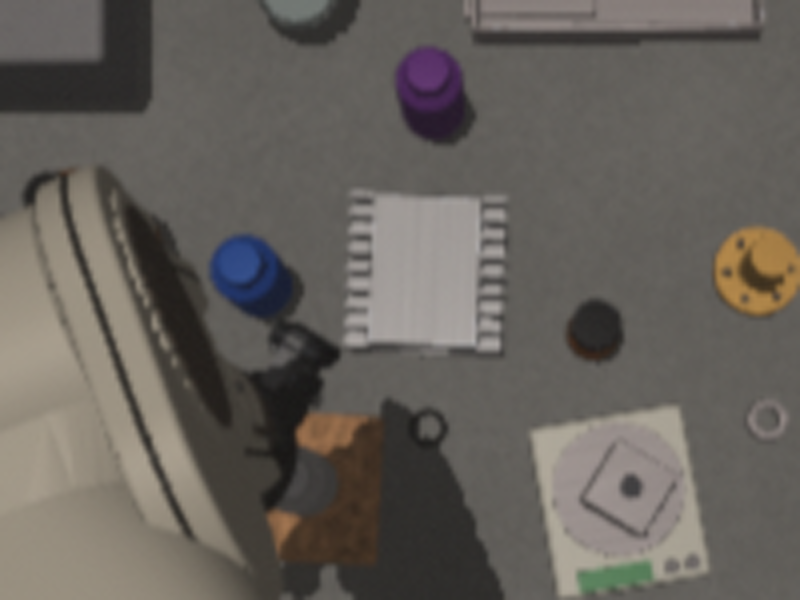

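>>> send_rows(increments=[[[-0.6,0.36,0,0,0,0],[-0.6,0.36,0,0,0,0],[-0.6,0.36,0,0,0,0],[-0.6,0.36,0,0,0,0],[-0.6,0.36,0,0,0,0],[-0.6,0.35,0,0,0,0],[0,0,0,0,0,0],[0,0,0,0,0,0]]])

```text
clock: 11.55
eef_pos: [0.4773, -0.0119, 0.1892]
tool_rot: [0.881, 0.474, -0.001, -0.001]
ft_force: [-1.0, -0.2, -0.3]
grip_width: 0.0852
```

```bash
python3 - <<'E'
from h import *
from workcell import *
o=get_obs();to(o,.4775,-.0127,.05)
c=camera("wrist");cv2.imwrite("pics/w2.png",c["color"][:,:,::-1])
E
```

```text
t 11.55 tcp [ 0.4773 -0.0119  0.1892] phi 56.53 tilt [-0.002  0.    -1.   ] w 0.0852 F [-1.  -0.2 -0.3]
units [-0.009  0.019  2.785]
```

View pics/w2.png

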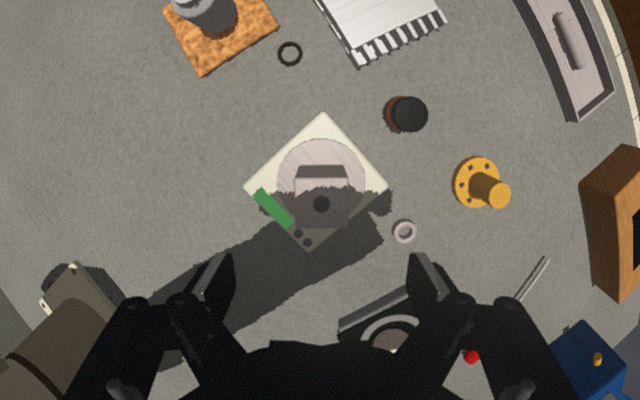

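>>> send_rows(increments=[[[0,0,0.4,0,0,0],[0,0,0.5,0,0,0],[0,0,0.5,0,0,0],[0,0,0.5,0,0,0],[0,0,0.4,0,0,0],[0,0,0.3,0,0,0],[0,0,0.1,0,0,0],[0,0,0,0,0,0]]])

```text
clock: 12.6
eef_pos: [0.4778, -0.0115, 0.0551]
tool_rot: [0.88, 0.474, -0.0, -0.0]
ft_force: [0.1, 0.3, 0.4]
grip_width: 0.0855
```

>>> send_rows(increments=[[[0,0,0,0,0,0],[0,0,0,0,0,0],[0,0,0,0,0,0],[0,0,0,0,0,0],[0,0,0,0,0,0],[0,0,0,0,0,0],[0,0,0,0,0,0]]], grip=1)

```text
clock: 13.48
eef_pos: [0.4785, -0.012, 0.0561]
tool_rot: [0.881, 0.474, 0.001, 0.0]
ft_force: [-0.6, 0.2, 5.5]
grip_width: 0.0435
```

>>> send_rows(increments=[[[0,0,-0.2,0,0,0],[0,0,-0.3,0,0,0],[0,0,-0.4,0,0,0],[0,0,-0.5,0,0,0],[0,0,-0.5,0,0,0],[0,0,-0.3,0,0,0],[0,0,0,0,0,0],[0,0,0,0,0,0]]])

```text
clock: 14.48
eef_pos: [0.4769, -0.0121, 0.1642]
tool_rot: [0.881, 0.474, -0.001, -0.001]
ft_force: [0.2, 1.1, -4.1]
grip_width: 0.0435
```

```bash
python3 - <<'E'
from h import *
from workcell import *
o=get_obs();to(o,.6270,.1153,.16)
c=camera("scene");crop(c["color"],200,400,100,250,4,"pics/s2.png")
E
```

```text
t 14.47 tcp [ 0.4769 -0.0121  0.1642] phi 56.55 tilt [-0.003 -0.    -1.   ] w 0.0435 F [ 0.2  1.1 -4.1]
units [3.782 1.101 0.076]
```

View pics/s2.png

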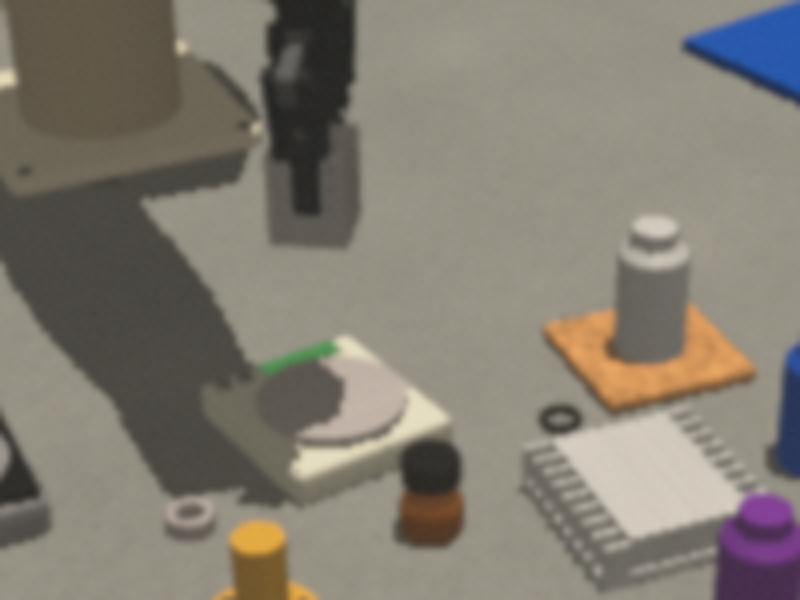

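>>> send_rows(increments=[[[0.4,0.12,0,0,0,0],[0.6,0.18,0,0,0,0],[0.6,0.18,0,0,0,0],[0.6,0.18,0,0,0,0],[0.6,0.18,0,0,0,0],[0.6,0.18,0,0,0,0],[0.36,0.08,0,0,0,0],[0,0,0,0,0,0]]])

```text
clock: 15.52
eef_pos: [0.6273, 0.1153, 0.163]
tool_rot: [0.88, 0.474, -0.001, -0.0]
ft_force: [-0.5, 0.6, -5.1]
grip_width: 0.0433
```

```bash
python3 - <<'E'
from h import *
from workcell import *
o=get_obs();to(o,.6268,.115,.0561)
E
```

```text
t 15.53 tcp [0.6273 0.1153 0.163 ] phi 56.64 tilt [-0.003 -0.001 -1.   ] w 0.0433 F [-0.5  0.6 -5.1]
units [-0.006  0.     2.139]
```

>>> send_rows(increments=[[[0,0,0.4,0,0,0],[0,0,0.5,0,0,0],[0,0,0.5,0,0,0],[0,0,0.3,0,0,0],[0,0,0.2,0,0,0],[0,0,0.05,0,0,0],[0,0,0,0,0,0],[0,0,0,0,0,0]]])

```text
clock: 16.52
eef_pos: [0.6281, 0.1146, 0.0688]
tool_rot: [0.881, 0.474, 0.001, 0.0]
ft_force: [-0.4, 0.3, -5.8]
grip_width: 0.0435
```

>>> send_rows(increments=[[[0,0,0.05,0,0,0],[0,0,0.05,0,0,0],[0,0,0,0,0,0],[0,0,0,0,0,0]]])

```text
clock: 17.02
eef_pos: [0.6274, 0.1145, 0.0628]
tool_rot: [0.881, 0.474, -0.0, -0.0]
ft_force: [0.2, 0.4, -4.4]
grip_width: 0.0434
```

>>> send_rows(increments=[[[0,0,0.05,0,0,0],[0,0,0.05,0,0,0],[0,0,0,0,0,0],[0,0,0,0,0,0]]])

```text
clock: 17.52
eef_pos: [0.6274, 0.1145, 0.0578]
tool_rot: [0.881, 0.474, -0.0, -0.0]
ft_force: [-0.5, -0.5, -4.0]
grip_width: 0.0435
```

>>> send_rows(increments=[[[0,0,0.03,0,0,0],[0,0,0.03,0,0,0],[0,0,0,0,0,0]]])

```text
clock: 17.9
eef_pos: [0.6277, 0.1146, 0.0561]
tool_rot: [0.881, 0.474, 0.001, 0.0]
ft_force: [-3.2, -0.4, 3.5]
grip_width: 0.0432
```

Contact. Release and rise.

>>> send_rows(increments=[[[0,0,0,0,0,0],[0,0,0,0,0,0],[0,0,0,0,0,0],[0,0,0,0,0,0],[0,0,0,0,0,0]]], grip=0)

```text
clock: 18.52
eef_pos: [0.6274, 0.1145, 0.0547]
tool_rot: [0.881, 0.474, -0.0, -0.0]
ft_force: [-0.7, 0.2, 0.1]
grip_width: 0.0854
```

>>> send_rows(increments=[[[0,0,-0.3,0,0,0],[0,0,-0.5,0,0,0],[0,0,-0.6,0,0,0],[0,0,-0.6,0,0,0],[0,0,-0.6,0,0,0],[0,0,-0.1,0,0,0],[0,0,0,0,0,0]]])

```text
clock: 19.4
eef_pos: [0.6274, 0.1145, 0.19]
tool_rot: [0.881, 0.474, 0.0, 0.0]
ft_force: [0.2, -0.6, -0.1]
grip_width: 0.0851
```

```bash
python3 - <<'E'
from h import *
from workcell import *
o=get_obs();to(o,.4855,.198,.19)
c=camera("scene");crop(c["color"],240,440,120,270,4,"pics/s3.png")
Q=cloud(c).reshape(-1,3)
for n,x,y,z0,z1,rr in [("can",.486,.198,.085,.1,.04),("can sh",.486,.198,.07,.1,.04),("block",.627,.115,.08,.092,.05)]:
    m=(np.hypot(Q[:,0]-x,Q[:,1]-y)<rr)&(Q[:,2]>z0)&(Q[:,2]<z1)
    q=Q[m][:,:2].astype(np.float32);print(n,m.sum(),cv2.minAreaRect(q),q.mean(0),Q[m][:,2].max())
E
```

```text
t 19.4 tcp [0.6274 0.1145 0.19  ] phi 56.55 tilt [ 0.001  0.    -1.   ] w 0.0851 F [ 0.2 -0.6 -0.1]
units [-1.710e-01 -3.289e+00 -2.000e-03]
can 16 ((0.48651137948036194, 0.18642336130142212), (0.00834921095520258, 0.023878788575530052), 84.08485412597656) [0.4861855  0.18569255] 0.09529508562561662
can sh 139 ((0.49312031269073486, 0.19141365587711334), (0.04134821891784668, 0.029776111245155334), 54.28456497192383) [0.49623713 0.18789239] 0.09529508562561662
block 266 ((0.6271933317184448, 0.11143305897712708), (0.04434254392981529, 0.049069810658693314), 55.12228012084961) [0.62910396 0.11024435] 0.0873388419338218
```

View pics/s3.png

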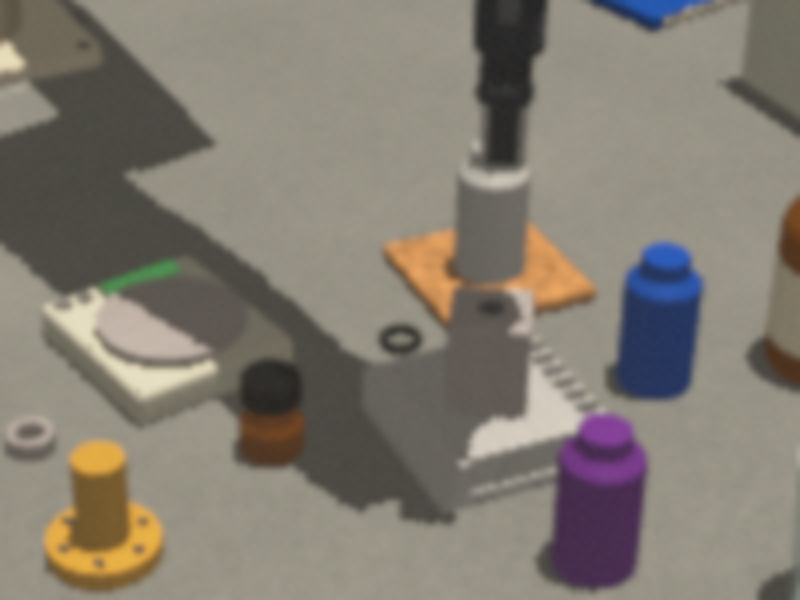

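>>> send_rows(increments=[[[-0.02,-0.5,0,0,0,0],[-0.03,-0.6,0,0,0,0],[-0.03,-0.6,0,0,0,0],[-0.03,-0.6,0,0,0,0],[-0.03,-0.6,0,0,0,0],[-0.02,-0.35,0,0,0,0],[0,0,0,0,0,0],[0,0,0,0,0,0]]])

```text
clock: 20.45
eef_pos: [0.4881, 0.1971, 0.1896]
tool_rot: [0.881, 0.474, 0.0, 0.0]
ft_force: [0.9, -1.0, 0.1]
grip_width: 0.0854
```

```bash
python3 - <<'E'
from h import *
from workcell import *
o=get_obs();to(o,.4875,.1974,.051)
E
```

```text
t 20.45 tcp [0.4881 0.1971 0.1896] phi 56.53 tilt [ 0. -0. -1.] w 0.0854 F [ 0.9 -1.   0.1]
units [-1.000e-03 -1.500e-02  2.772e+00]
```

>>> send_rows(increments=[[[0,-0.01,0.4,0,0,0],[0,0,0.5,0,0,0],[0,0,0.5,0,0,0],[0,0,0.5,0,0,0],[0,0,0.4,0,0,0],[0,0,0.3,0,0,0],[0,0,0.1,0,0,0],[0,0,0,0,0,0]]])

```text
clock: 21.45
eef_pos: [0.4873, 0.1975, 0.0548]
tool_rot: [0.881, 0.474, 0.0, 0.0]
ft_force: [-0.2, -0.1, -0.3]
grip_width: 0.0853
```

>>> send_rows(increments=[[[0,0,0,0,0,0],[0,0,0,0,0,0],[0,0,0,0,0,0],[0,0,0,0,0,0],[0,0,0,0,0,0],[0,0,0,0,0,0],[0,0,0,0,0,0]]], grip=1)

```text
clock: 22.32
eef_pos: [0.4878, 0.198, 0.0559]
tool_rot: [0.881, 0.474, 0.001, 0.0]
ft_force: [-0.5, 0.0, 5.2]
grip_width: 0.0424
```

>>> send_rows(increments=[[[0,0,-0.2,0,0,0],[0,0,-0.3,0,0,0],[0,0,-0.4,0,0,0],[0,0,-0.5,0,0,0],[0,0,-0.5,0,0,0],[0,0,-0.4,0,0,0],[0,0,0,0,0,0],[0,0,0,0,0,0]]])

```text
clock: 23.32
eef_pos: [0.4864, 0.1974, 0.1692]
tool_rot: [0.881, 0.474, -0.001, -0.0]
ft_force: [-0.4, -0.5, -3.4]
grip_width: 0.0425
```

```bash
python3 - <<'E'
from h import *
from workcell import *
o=get_obs();to(o,.4800,-.0100,.166)
c=camera("top");Q=cloud(c).reshape(-1,3)
for n,x,y,z0,z1,rr in [("pan",.48,-.01,.0275,.034,.05),("balance",.472,-.01,.015,.036,.08)]:
    m=(np.hypot(Q[:,0]-x,Q[:,1]-y)<rr)&(Q[:,2]>z0)&(Q[:,2]<z1)
    q=Q[m][:,:2].astype(np.float32);print(n,m.sum(),cv2.minAreaRect(q),cv2.minEnclosingCircle(q),q.mean(0),Q[m][:,2].max())
crop(c["color"],180,380,90,240,4,"pics/t4.png")
E
```

```text
t 23.32 tcp [0.4864 0.1974 0.1692] phi 56.56 tilt [-0.001 -0.    -1.   ] w 0.0425 F [-0.4 -0.5 -3.4]
units [-3.532  2.179  0.066]
pan 661 ((0.4789024591445923, -0.010809123516082764), (0.08535724133253098, 0.08575160056352615), 43.67915725708008) ((0.4793459177017212, -0.009875818155705929), 0.04374583065509796) [ 0.47914514 -0.00967655] 0.033667831869632736
balance 1691 ((0.471488356590271, -0.011193014681339264), (0.11580874025821686, 0.10401870310306549), 8.81004810333252) ((0.4714461863040924, -0.010464204475283623), 0.07495079189538956) [ 0.47090542 -0.01018301] 0.03485763098735162
```

View pics/t4.png

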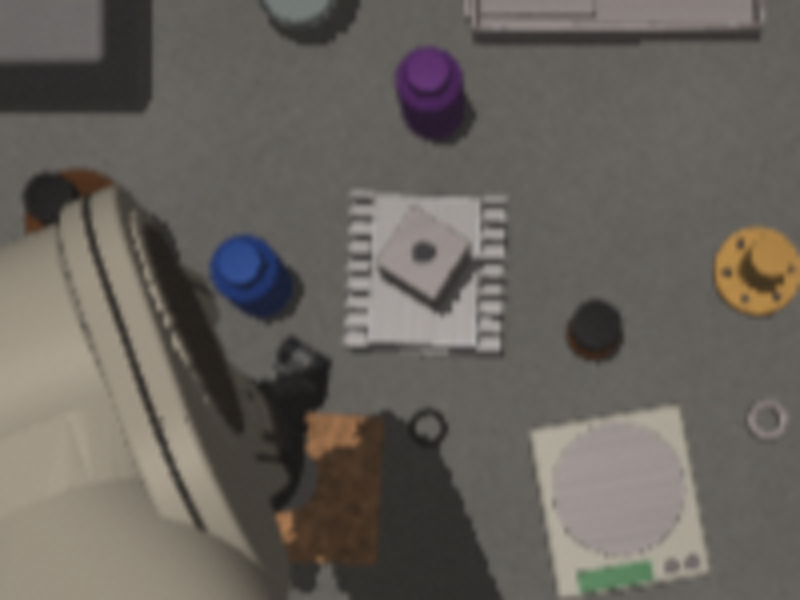

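>>> send_rows(increments=[[[-0.4,0.24,0,0,0,0],[-0.6,0.37,0,0,0,0],[-0.6,0.37,0,0,0,0],[-0.6,0.37,0,0,0,0],[-0.6,0.37,0,0,0,0],[-0.5,0.31,0,0,0,0],[-0.24,0.13,0,0,0,0],[0,0,0,0,0,0]]])

```text
clock: 24.38
eef_pos: [0.4791, -0.0099, 0.1692]
tool_rot: [0.881, 0.473, -0.0, -0.001]
ft_force: [0.7, 0.9, -3.6]
grip_width: 0.0425
```

```bash
python3 - <<'E'
from h import *
from workcell import *
o=get_obs();to(o,.4792,-.0097,.0759)
E
```

```text
t 24.38 tcp [ 0.4791 -0.0099  0.1692] phi 56.47 tilt [-0.001  0.001 -1.   ] w 0.0425 F [ 0.7  0.9 -3.6]
units [0.005 0.002 1.866]
```

>>> send_rows(increments=[[[0,0,0.4,0,0,0],[0,0,0.5,0,0,0],[0,0,0.4,0,0,0],[0,0,0.3,0,0,0],[0,0,0.05,0,0,0],[0,0,0.02,0,0,0],[0,0,0,0,0,0],[0,0,0,0,0,0]]])

```text
clock: 25.38
eef_pos: [0.4801, -0.0095, 0.087]
tool_rot: [0.881, 0.474, 0.001, 0.0]
ft_force: [0.5, 0.7, -3.9]
grip_width: 0.0421
```

>>> send_rows(increments=[[[0,0,0.05,0,0,0],[0,0,0.05,0,0,0],[0,0,0,0,0,0],[0,0,0,0,0,0]]])

```text
clock: 25.88
eef_pos: [0.4795, -0.0096, 0.0812]
tool_rot: [0.881, 0.474, -0.0, -0.0]
ft_force: [0.0, -0.4, -1.7]
grip_width: 0.0428
```

>>> send_rows(increments=[[[0,0,0.04,0,0,0],[0,0,0.04,0,0,0],[0,0,0,0,0,0],[0,0,0,0,0,0]]])

```text
clock: 26.38
eef_pos: [0.4796, -0.0096, 0.0773]
tool_rot: [0.881, 0.474, -0.0, 0.0]
ft_force: [-0.2, 0.5, -2.4]
grip_width: 0.0422
```

>>> send_rows(increments=[[[0,0,0.02,0,0,0],[0,0,0.01,0,0,0],[0,0,0,0,0,0]]])

```text
clock: 26.75
eef_pos: [0.4796, -0.0096, 0.0759]
tool_rot: [0.881, 0.474, 0.0, 0.0]
ft_force: [-0.7, -0.1, -1.8]
grip_width: 0.0428
```

>>> send_rows(increments=[[[0,0,0.02,0,0,0],[0,0,0.01,0,0,0],[0,0,0,0,0,0]]])

```text
clock: 27.12
eef_pos: [0.4796, -0.0096, 0.0758]
tool_rot: [0.881, 0.474, 0.0, 0.0]
ft_force: [-4.2, -0.3, 10.8]
grip_width: 0.0428
```

Contact; release.

>>> send_rows(increments=[[[0,0,0,0,0,0],[0,0,0,0,0,0],[0,0,0,0,0,0],[0,0,0,0,0,0],[0,0,0,0,0,0]]], grip=0)

```text
clock: 27.75
eef_pos: [0.4795, -0.0096, 0.0742]
tool_rot: [0.881, 0.474, -0.0, -0.0]
ft_force: [-0.4, -1.0, 0.6]
grip_width: 0.0857
```

>>> send_rows(increments=[[[0,0,-0.3,0,0,0],[0,0,-0.5,0,0,0],[0,0,-0.6,0,0,0],[0,0,-0.6,0,0,0],[0,0,-0.3,0,0,0],[0,0,0,0,0,0]]])

```text
clock: 28.5
eef_pos: [0.4805, -0.0096, 0.1905]
tool_rot: [0.881, 0.474, 0.001, 0.001]
ft_force: [0.9, 0.0, 0.4]
grip_width: 0.0854
```

```bash
python3 - <<'E'
from h import *
from workcell import *
o=get_obs();to(o,.6262,-.1103,.19)
E
```

```text
t 28.5 tcp [ 0.4805 -0.0096  0.1905] phi 56.56 tilt [ 0.003 -0.    -1.   ] w 0.0854 F [0.9 0.  0.4]
units [-0.075  3.541  0.018]
```

>>> send_rows(increments=[[[-0.01,0.5,0,0,0,0],[-0.01,0.6,0,0,0,0],[-0.01,0.6,0,0,0,0],[-0.01,0.6,0,0,0,0],[-0.01,0.6,0,0,0,0],[-0.01,0.6,0,0,0,0],[0,0.04,0,0,0,0],[0,0,0,0,0,0]]])

```text
clock: 29.5
eef_pos: [0.6246, -0.1093, 0.1879]
tool_rot: [0.881, 0.474, -0.001, -0.001]
ft_force: [-0.2, -0.1, -0.3]
grip_width: 0.0851
```

```bash
python3 - <<'E'
from h import *
from workcell import *
o=get_obs();to(o,.6262,-.1103,.03)
c=camera("wrist");cv2.imwrite("pics/w3.png",c["color"][:,:,::-1]);np.savez("w3.npz",**c,**o)
c=camera("scene");crop(c["color"],200,400,100,250,4,"pics/s4.png")
E
```

```text
t 29.5 tcp [ 0.6246 -0.1093  0.1879] phi 56.55 tilt [-0.003  0.001 -1.   ] w 0.0851 F [-0.2 -0.1 -0.3]
units [0.004 0.046 3.158]
```

View pics/w3.png

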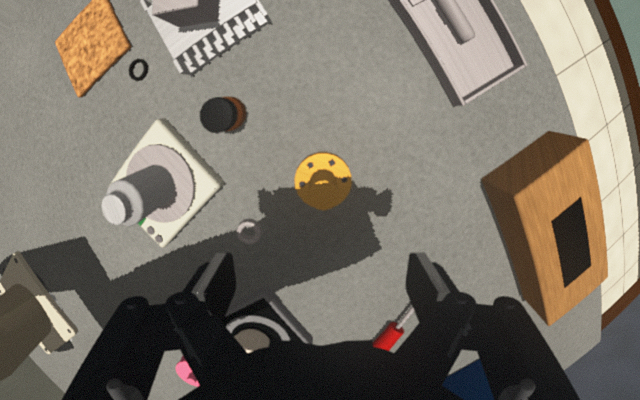

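View pics/s4.png

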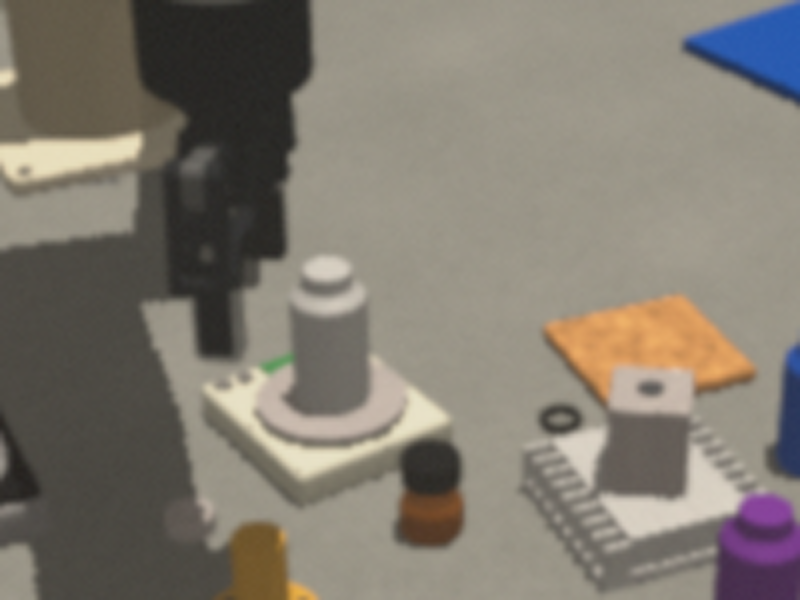

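>>> send_rows(increments=[[[0,0.03,0.4,0,0,0],[0,0,0.5,0,0,0],[0,0,0.5,0,0,0],[0,0,0.5,0,0,0],[0,0,0.5,0,0,0],[0,0,0.4,0,0,0],[0,0,0.25,0,0,0],[0,0,0,0,0,0]]])

```text
clock: 30.6
eef_pos: [0.6258, -0.11, 0.0362]
tool_rot: [0.881, 0.474, -0.001, -0.001]
ft_force: [0.8, 0.2, 0.2]
grip_width: 0.0854
```

>>> send_rows(increments=[[[0,0,0,0,0,0],[0,0,0,0,0,0],[0,0,0,0,0,0],[0,0,0,0,0,0],[0,0,0,0,0,0],[0,0,0,0,0,0],[0,0,0,0,0,0],[0,0,0,0,0,0]]], grip=1)

```text
clock: 31.6
eef_pos: [0.6273, -0.1106, 0.0377]
tool_rot: [0.881, 0.474, 0.001, 0.0]
ft_force: [-1.1, 0.1, 5.0]
grip_width: 0.0266
```

>>> send_rows(increments=[[[0,0,-0.2,0,0,0],[0,0,-0.3,0,0,0],[0,0,-0.5,0,0,0],[0,0,-0.5,0,0,0],[0,0,-0.5,0,0,0],[0,0,-0.5,0,0,0],[0,0,-0.3,0,0,0],[0,0,0,0,0,0]]])

```text
clock: 32.6
eef_pos: [0.6276, -0.1106, 0.1783]
tool_rot: [0.881, 0.474, 0.001, 0.001]
ft_force: [0.1, 0.2, -5.1]
grip_width: 0.0264
```

```bash
python3 - <<'E'
from h import *
from workcell import *
o=get_obs();to(o,.4855,.198,.17)
E
```

```text
t 32.6 tcp [ 0.6276 -0.1106  0.1783] phi 56.55 tilt [ 0.003 -0.001 -1.   ] w 0.0264 F [ 0.1  0.2 -5.1]
units [ 3.583 -5.775  0.154]
```

>>> send_rows(increments=[[[0.2,-0.3,0,0,0,0],[0.31,-0.5,0,0,0,0],[0.31,-0.5,0,0,0,0],[0.31,-0.5,0,0,0,0],[0.31,-0.5,0,0,0,0],[0.31,-0.5,0,0,0,0],[0.31,-0.5,0,0,0,0],[0.31,-0.5,0,0,0,0]]])

```text
clock: 33.6
eef_pos: [0.5313, 0.0947, 0.1754]
tool_rot: [0.88, 0.474, -0.001, -0.001]
ft_force: [0.1, 0.1, -4.1]
grip_width: 0.0264
```

>>> send_rows(increments=[[[0.31,-0.5,0,0,0,0],[0.31,-0.5,0,0,0,0],[0.31,-0.5,0,0,0,0],[0.28,-0.45,0,0,0,0],[0,0,0,0,0,0],[0,0,0,0,0,0]]])

```text
clock: 34.35
eef_pos: [0.4846, 0.1973, 0.176]
tool_rot: [0.88, 0.474, -0.001, 0.0]
ft_force: [0.3, -0.9, -4.4]
grip_width: 0.0268
```

```bash
python3 - <<'E'
from h import *
from workcell import *
o=get_obs();to(o,.4855,.198,.0477)
E
```

```text
t 34.35 tcp [0.4846 0.1973 0.176 ] phi 56.61 tilt [-0.002 -0.001 -1.   ] w 0.0268 F [ 0.3 -0.9 -4.4]
units [0.025 0.01  2.566]
```

>>> send_rows(increments=[[[0,0,0.4,0,0,0],[0,0,0.5,0,0,0],[0,0,0.5,0,0,0],[0,0,0.5,0,0,0],[0,0,0.3,0,0,0],[0,0,0.15,0,0,0],[0,0,0,0,0,0],[0,0,0,0,0,0]]])

```text
clock: 35.35
eef_pos: [0.4864, 0.1976, 0.0602]
tool_rot: [0.881, 0.474, 0.001, 0.0]
ft_force: [-0.1, 0.2, -3.7]
grip_width: 0.0267
```

>>> send_rows(increments=[[[0,0,0.05,0,0,0],[0,0,0.04,0,0,0],[0,0,0,0,0,0],[0,0,0,0,0,0]]])

```text
clock: 35.85
eef_pos: [0.4856, 0.1974, 0.0548]
tool_rot: [0.881, 0.474, 0.0, -0.0]
ft_force: [-1.0, 1.0, -3.9]
grip_width: 0.0266
```

>>> send_rows(increments=[[[0,0,0.04,0,0,0],[0,0,0.04,0,0,0],[0,0,0.03,0,0,0],[0,0,0,0,0,0],[0,0,0,0,0,0]]])

```text
clock: 36.48
eef_pos: [0.4856, 0.1973, 0.0493]
tool_rot: [0.881, 0.474, 0.0, -0.0]
ft_force: [0.1, 0.2, -4.6]
grip_width: 0.0266
```

>>> send_rows(increments=[[[0,0,0.02,0,0,0],[0,0,0.01,0,0,0],[0,0,0,0,0,0]]])

```text
clock: 36.85
eef_pos: [0.4855, 0.1973, 0.0478]
tool_rot: [0.881, 0.474, -0.0, -0.0]
ft_force: [-0.7, -0.1, -5.1]
grip_width: 0.0266
```

>>> send_rows(increments=[[[0,0,0.02,0,0,0],[0,0,0.01,0,0,0],[0,0,0,0,0,0]]])

```text
clock: 37.22
eef_pos: [0.4856, 0.1973, 0.0476]
tool_rot: [0.881, 0.474, 0.0, 0.0]
ft_force: [-3.9, -1.4, 6.1]
grip_width: 0.0267
```

Contact; release, rise, and swing clear to look.

>>> send_rows(increments=[[[0,0,0,0,0,0],[0,0,0,0,0,0],[0,0,0,0,0,0],[0,0,0,0,0,0],[0,0,0,0,0,0],[0,0,0,0,0,0]]], grip=0)

```text
clock: 37.98
eef_pos: [0.4856, 0.1974, 0.0463]
tool_rot: [0.881, 0.474, -0.0, 0.0]
ft_force: [0.2, 0.4, -0.1]
grip_width: 0.0855
```

>>> send_rows(increments=[[[0,0,-0.3,0,0,0],[0,0,-0.5,0,0,0],[0,0,-0.6,0,0,0],[0,0,-0.8,0,0,0],[0,0,-0.8,0,0,0],[0,0,-0.8,0,0,0],[0,0,-0.3,0,0,0],[0,0,0,0,0,0]]])

```text
clock: 38.98
eef_pos: [0.4861, 0.1975, 0.2525]
tool_rot: [0.881, 0.474, 0.001, 0.0]
ft_force: [0.8, -1.1, -1.1]
grip_width: 0.0856
```

```bash
python3 - <<'E'
from h import *
from workcell import *
o=get_obs();to(o,.30,-.25,.25)
E
```

```text
t 38.98 tcp [0.4861 0.1975 0.2525] phi 56.56 tilt [ 0.003  0.001 -1.   ] w 0.0856 F [ 0.8 -1.1 -1.1]
units [-9.52   1.827  0.032]
```

>>> send_rows(increments=[[[-0.8,0.15,0,0,0,0],[-0.8,0.15,0,0,0,0],[-0.8,0.15,0,0,0,0],[-0.8,0.15,0,0,0,0],[-0.8,0.15,0,0,0,0],[-0.8,0.15,0,0,0,0],[-0.8,0.15,0,0,0,0],[-0.8,0.15,0,0,0,0]]])

```text
clock: 39.98
eef_pos: [0.3575, -0.1035, 0.2495]
tool_rot: [0.881, 0.474, -0.001, -0.001]
ft_force: [0.3, 0.0, -0.2]
grip_width: 0.0854
```

>>> send_rows(increments=[[[-0.8,0.15,0,0,0,0],[-0.8,0.15,0,0,0,0],[-0.8,0.15,0,0,0,0],[-0.8,0.15,0,0,0,0],[-0.8,0.15,0,0,0,0],[-0.5,0.15,0,0,0,0],[0,0,0,0,0,0],[0,0,0,0,0,0]]])

```text
clock: 40.98
eef_pos: [0.2724, -0.3142, 0.2501]
tool_rot: [0.881, 0.474, -0.0, -0.002]
ft_force: [0.2, 0.7, -0.6]
grip_width: 0.0849
```

```bash
python3 - <<'E'
from h import *
from workcell import *
c=camera("top");crop(c["color"],180,460,90,300,2.8,"pics/t9.png")
Q=cloud(c).reshape(-1,3)
for n,x,y,z0,z1,rr in [("can top",.479,-.01,.108,.125,.04),("can sh",.479,-.01,.09,.125,.04),("pan",.479,-.0097,.027,.034,.05),("block",.627,.115,.08,.092,.05),("ad top",.4857,.198,.065,.08,.04),("ad flange",.4857,.198,.017,.03,.04),("board",.4857,.1985,.006,.014,.08),("lid",.44,-.231,.066,.082,.04),("hot",.442,-.233,.0275,.0345,.08),("jar",.5855,.0038,.042,.06,.03),("bottle",.649,.325,.135,.17,.05)]:
    m=(np.hypot(Q[:,0]-x,Q[:,1]-y)<rr)&(Q[:,2]>z0)&(Q[:,2]<z1)
    if m.sum()<4: print(n,m.sum());continue
    q=Q[m][:,:2].astype(np.float32);r=cv2.minAreaRect(q);e=cv2.minEnclosingCircle(q);print(n,m.sum(),np.round(r[0]+r[1],4),r[2],np.round(e[0],4),"zmed",np.median(Q[m][:,2]).round(4))
E
```

```text
can top 105 [ 0.4802 -0.0094  0.0257  0.0257] 61.8088493347168 [ 0.4807 -0.0094] zmed 0.1138
can sh 250 [ 0.4809 -0.0099  0.0415  0.0418] 88.75144958496094 [ 0.4806 -0.0097] zmed 0.1025
pan 501 [ 0.4791 -0.0096  0.0846  0.0868] 88.90779113769531 [ 0.4793 -0.0099] zmed 0.0288
block 302 [0.6276 0.1136 0.0446 0.0439] 57.368900299072266 [0.6273 0.1128] zmed 0.084
ad top 95 [0.4851 0.1967 0.0257 0.0251] 89.37589263916016 [0.4861 0.1965] zmed 0.0709
ad flange 282 [0.485  0.1959 0.0581 0.0582] 89.25711059570312 [0.4857 0.1967] zmed 0.0208
board 924 [0.4852 0.1892 0.1179 0.0998] 86.22614288330078 [0.4839 0.1909] zmed 0.0088
lid 385 [ 0.4409 -0.2317  0.0571  0.0551] 88.71147918701172 [ 0.4396 -0.2321] zmed 0.0734
hot 712 [ 0.4428 -0.2336  0.1     0.0975] 88.9043197631836 [ 0.4441 -0.2326] zmed 0.0292
jar 125 [0.5864 0.0035 0.0288 0.032 ] 88.08257293701172 [0.5858 0.0039] zmed 0.0487
bottle 150 [0.6491 0.3253 0.0282 0.0275] 84.77591705322266 [0.6494 0.3259] zmed 0.1486
```

View pics/t9.png

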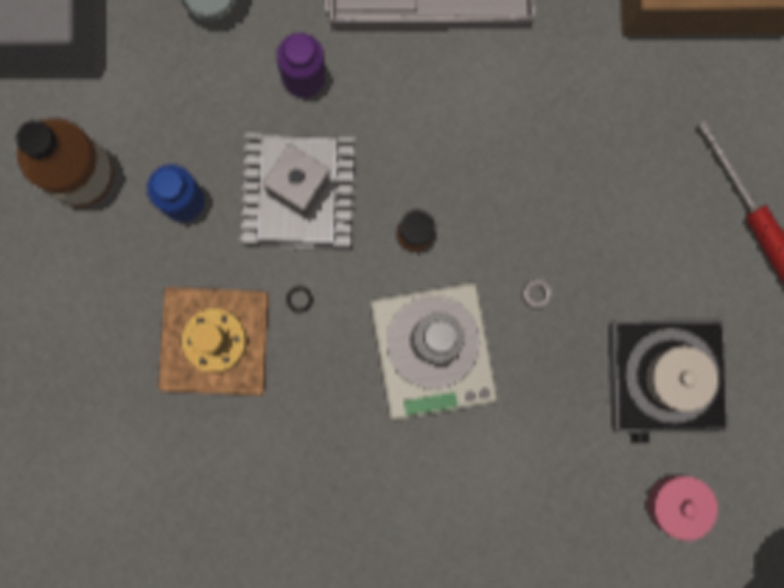

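```bash
python3 -c "
from workcell import *
print(job_done())"
```

```text
the job is handed in; nothing more can be done
None
```

The job is handed in at about 41 s of the 128 s allowed. It reported no verdict, so what follows rests on my own camera measurements.

- **Moves:** I took the can from the cooling block to the cork board and the block from the balance to the cooling block. Then I moved the can from the board to the balance pan and the adapter from the bench to the board. Each piece went down in small steps until the force reading showed contact, and was then released.
- **Crucible:** it was already on the hot plate, about 3–5 mm off centre, so I left it alone.

The last top-camera check, with the arm clear, gave these positions:

| Piece | Place | Distance from middle |
|---|---|---|
| Can | balance pan | about 1.5 mm |
| Block | cooling block | about 2 mm |
| Adapter | cork board | about 2 mm |
| Crucible | hot plate | about 3 mm |

The pieces' heights fit resting on their places, and all stood upright. The jar and bottle were within 1 mm of where they started. No check failed. The two fixed cameras generally differed by about 2–3 mm, and by up to about 6 mm where a piece hid part of what was measured. The final board reading was distorted by the adapter standing on it, so I used the board centre measured at the start.

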